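# Corral the sample vials with a straightedge

### The arm

A 6-joint arm with a two-finger parallel gripper is mounted at the origin on a cart in front of the work surface, level with it; the furniture and walls round the work are solid. World frame = base frame: x ahead of the robot, y to its left, z up, the work surface at z = 0. Lengths are in m, angles in rad, forces in N, time in s.
With the tool pointing down it reaches from about 0.225 to 0.875 m from the base axis. Payload 3.4 kg.
Tool frame: the origin (TCP) lies at the very end of the fingers, on their centre line; the grasp point (between the pads) lies 19 mm behind it (manip.hold_point_z is the distance from the TCP to the grasp point, in m); z points along the fingers, x is the direction in which the jaws open and shut, and the axes are right-handed (so a half turn about z gives the same grasp; the last joint's range is limited). The gripper opens to 85 mm and grips with 20 to 120 N. Pads are 22 mm wide; open, the fingers measure 114 mm over their backs; the gripper's body (76 mm by 85 mm) begins 54 mm behind the grasp point. The pads swing forward as they close: fully open they stand 13 mm farther back than shut.
Start: joints at [-1.295, 0.276, 1.505, -0, 1.361, -0.121], TCP at [0.222, -0.53, 0.231] pointing down, gripper open.
Joint ranges: [-2.89, 2.89], [-0.75, 2.08], [0.22, 2.7], [-1.18, 4.32], [0.11, 2.71], [-2.7, 2.7]. Speed limits (rad/s): [2.57, 2.57, 3.14, 3.14, 3.14, 3.14].

### API

Orientations are given as a unit quaternion [w, x, y, z].
In Python, from rig import telemetry, cams, manip, finder gives the robot as it stands. The module is installed in compiled form; this text tells all that it offers.
- The arm moves only by the tool carry_out, never from a script. Its argument "rows" is a list that holds one entry, the list of rows, each a list of 5 numbers: the gripper's target within -1 to 1 (fully open at 1, half-way at 0, shut at -1), then the shift along the world's x, y, z in cm, then the turn about the world's z in rad. A call has 1 to 12 rows; each row shifts and turns the commanded pose from where the row before left it; what a row does not reach is not made up. A row lasts 1/10 s, in which the tool goes at most 50 mm and 8.59 degrees, less where a joint would pass 70% of its speed; a pose out of reach is approached as far as the arm can. A call with a gripper value outside its range is refused whole. The fingers move at their own pace and stop on an object; "force" is the grip in N (left out, the last holds). Time passes only in rows, so rows that do not move let the fingers close. It gives the time, the measured TCP pose, the force and the opening at its end, in the units of the state.
- telemetry.get_state(): the state, without advancing time (a new reading comes with each control period).
- cams.get_image(name): name is "scene" or "top" or "wrist"; returns a dict with "image" (420x560x3 uint8, red, green, blue), "camera_matrix" (3x3 intrinsics, pixels), "eye" and "attitude" of the camera in the world. Camera axes: x right, y down, z forward; pixel columns grow to the right and rows downward; lengths in m; the calibration is good to about 2 mm. A picture is of the moment at which its call begins. There is no depth.
- manip.sign_off(): hands the job in, once; it reports no verdict.
Trained networks look in a picture, given as the dict that the camera call returned (one of the last four; its "shot" number tells which), for a name from the list of things; names that differ only in an ending like _2 or _b are one class to them, and where a whole thing is asked for, a point or a joint stands for the part that bears it (a point fixed in the world has none). Each returns a list of dicts, best first, with "confidence" (0 to 1); they miss things now and then, are a little off and sometimes report something else, mostly with a low value. They report only what shows in the picture. A call takes as long as a camera call.
- finder.boxes_of(picture, thing): "xy" ([column, row] in pixels, amid what is visible of it).
The state is a dict: "clock": time; "qpos": joint angles; "qd": joint speeds; "effort": joint torques, N m; "position": TCP position; "ee_rot": TCP orientation; "contact_force": force on the tool from outside, world axes, zero at the start; "moment": the same for the moment, N m; "width": finger opening in m.
Only numpy, scipy, OpenCV 4.12 (cv2) and the standard library are available. Lean on these libraries where they do the work, as an engineer would, in place of code of your own. Each camera call takes 0.05 s, during which the arm holds its last target.

### The job

Pick up the metal straightedge by its handle, bring it down low across behind the three squat amber vials and push all three together as one group, standing, into the open side of the U-shaped steel fence until they are fully inside it. Push them only with the straightedge, never with the gripper, then leave the straightedge standing upright on the worktop and let go. Leave the reagent bottle beside the vials and the roll of tape beyond the fence where they are.

Things in the scene. Friction and masses are not known exactly. Their poses are not given: they have to be found in the camera images.
- straightedge: straightedge, loose, 0.3 kg: straight grey metal box bar 210 mm long (its x), 28 mm wide (y), 28 mm high, standing; either long side pushes. On top, along the bar, a black bridge handle: grip 100 mm long, 16 mm thick (y), 51 to 71 mm above the underside, posts 43 mm either side of the middle. Origin at the centre of the underside, z up. Hold it across the 16 mm, at the middle.
- fence: U-shaped fence of 6 mm dark steel, 22 mm high, no floor, fixed. Origin on the worktop at the middle of its open mouth; +y points out of the mouth, x along it. Inside: 170 mm wide (x -85 to 85 mm), 42 mm deep (y 0 at the mouth to -42 mm at the back wall). Outside 182 mm wide: the straightedge, parallel to the mouth, stops against the side walls' ends with its pushing side at y = 0.
- vial_1: squat amber glass vial with a black screw cap, standing upright, 35 mm across the cap (33 mm body), 32 mm high, 30 to 65 g; origin at the centre of its underside on the worktop; at the start it stands loose in front of the mouth, 100 to 145 mm out along the fence's +y and 41 to 49 mm to its -x side.
- vial_2: squat amber glass vial with a black screw cap, standing upright, 35 mm across the cap (33 mm body), 32 mm high, 30 to 65 g; origin at the centre of its underside on the worktop; at the start it stands loose in front of the mouth, 100 to 145 mm out along the fence's +y, within 4 mm of its middle line.
- vial_3: squat amber glass vial with a black screw cap, standing upright, 35 mm across the cap (33 mm body), 32 mm high, 30 to 65 g; origin at the centre of its underside on the worktop; at the start it stands loose in front of the mouth, 100 to 145 mm out along the fence's +y and 41 to 49 mm to its +x side.
- reagent_bottle: bystander: the clear reagent bottle standing alone beside the vials, with a blue screw cap, upright, 56 mm across, 105 mm high; origin at the centre of its underside. To be left alone.
- tape_roll: bystander: roll of pale yellow label tape lying flat near the front edge beyond the back wall of the fence (another roll lies farther off), 69 mm across, 19 mm high; origin at the centre of its underside. To be left alone.

How it is judged:
On the way, in this order (a step that is already met when the one before it is completed fails the run):
1. the straightedge has been picked up off the worktop (height (world z) of straightedge above 0.01 m), for 0.1 s.
2. all three vials are inside the fence (y of vial_1 in the frame of fence between -0.042 and -0.005 m and x of vial_1 in the frame of fence between -0.085 and 0.085 m and y of vial_2 in the frame of fence between -0.042 and -0.005 m and x of vial_2 in the frame of fence between -0.085 and 0.085 m and y of vial_3 in the frame of fence between -0.042 and -0.005 m and x of vial_3 in the frame of fence between -0.085 and 0.085 m), for 0.1 s.
At the end, for the whole second after the job is handed in: Each vial stands upright (within 10 degrees), still, between the fence's walls, its centre at least 5 mm past the mouth line; the straightedge stands upright (within 10 degrees) on the worktop anywhere, released and still; bottle and tape are within 20 mm of their starts (all of step 2 and height (world z) of each of vial_1, vial_2, vial_3, straightedge below 0.008 m and angle between each of vial_1, vial_2, vial_3, straightedge's own z axis and vertical below 0.17 rad and linear speed of each of vial_1, vial_2, vial_3, straightedge below 0.02 m/s and distance of each of reagent_bottle, tape_roll from where it was at the start of the episode below 0.02 m); the robot touches nothing.
It fails at once if the gripper or arm touches a vial (contact force between any of the fingers, the arm and vial_1 above 1 N or contact force between any of the fingers, the arm and vial_2 above 1 N or contact force between any of the fingers, the arm and vial_3 above 1 N).
It fails at once if a vial is tipped more than 25 degrees or lifted more than 20 mm (angle between any of vial_1, vial_2, vial_3's own z axis and vertical above 0.44 rad or height (world z) of any of vial_1, vial_2, vial_3 above 0.02 m).
It fails at once if the vials are not pushed as one group: the centre of one is past the mouth line while another's is still more than 60 mm in front of it ((y of vial_1 in the frame of fence below 0 m and y of vial_2 in the frame of fence above 0.06 m) or (y of vial_1 in the frame of fence below 0 m and y of vial_3 in the frame of fence above 0.06 m) or (y of vial_2 in the frame of fence below 0 m and y of vial_1 in the frame of fence above 0.06 m) or (y of vial_2 in the frame of fence below 0 m and y of vial_3 in the frame of fence above 0.06 m) or (y of vial_3 in the frame of fence below 0 m and y of vial_1 in the frame of fence above 0.06 m) or (y of vial_3 in the frame of fence below 0 m and y of vial_2 in the frame of fence above 0.06 m)).
It fails at once if the bottle or the tape is shifted more than 20 mm (distance of any of reagent_bottle, tape_roll from where it was at the start of the episode above 0.02 m).
It also fails if it takes over 42 s, if anything falls off the work surface, if the arm or the gripper's body presses on something with over 40 N, if the wrist force passes 120 N, or if a joint passes its speed limit or range.

## Working session

There is one attempt and no reset: what is moved stays moved. The work goes in short steps, Python scripts to look and compute and a tool call to move; the robot and the scene stay as the last step left them, time stands still between calls to the robot, and variables do not carry over. Pictures are saved under pics/ and viewed, and the job is handed in when it is done.

Besides the shell and the picture viewer there is one more tool, called after "Request:" as name([rows], argument=value, ...), one row to a line, values as JSON. carry_out: Moves the arm, as the interface text tells. Its arguments: {"type":"object","properties":{"rows":{"type":"array","items":{"type":"array","items":{"type":"array","items":{"type":"number"}}}},"force":{"type":"number"}},"required":["rows"]}

```bash
mkdir -p pics
cat > h.py <<'E'
import numpy as np, cv2
from rig import telemetry, cams, manip, finder
from scipy.spatial.transform import Rotation as R
def RT(p):
    q=np.array(p["attitude"],float)
    M = R.from_quat(q,scalar_first=True).as_matrix() if q.size==4 else q.reshape(3,3)
    return M
def px2w(p,uv,z):
    d=RT(p)@np.linalg.solve(np.array(p["camera_matrix"]),[uv[0],uv[1],1.]); e=np.array(p["eye"])
    return e+d*(z-e[2])/d[2]
def w2px(p,X):
    c=np.array(p["camera_matrix"])@(RT(p).T@(np.array(X)-np.array(p["eye"]))); return c[:2]/c[2]
def save(p,n): cv2.imwrite("pics/"+n,p["image"][:,:,::-1])
E
python3 - <<'E'
from h import *
np.set_printoptions(precision=4,suppress=True)
print(telemetry.get_state())
hs=dict(straightedge=.06,fence=.011,vial_1=.016,reagent_bottle=.05,tape_roll=.01)
for c in ["top","scene"]:
    p=cams.get_image(c); save(p,c+"0.png"); print(c,p["eye"],p["attitude"],p["camera_matrix"])
    for t in hs:
        for r in finder.boxes_of(p,t)[:5]: print(t,r,px2w(p,r["xy"],hs[t]))
E
```

```text
{'clock': 0.0, 'qpos': array([-1.295 ,  0.2766,  1.5061, -0.    ,  1.3607, -0.121 ]), 'qd': array([ 0.0012, -0.001 , -0.0006, -0.0012, -0.0011,  0.0001]), 'effort': array([ -0.0018, -41.6775, -24.5807,  -0.0005,   0.0111,   0.    ]), 'position': array([ 0.2221, -0.5298,  0.2305]), 'ee_rot': array([-0.0006,  0.8326, -0.5538, -0.0007]), 'contact_force': array([-0.2266, -0.7355, -0.7668]), 'moment': array([-0.0381,  0.0085,  0.0354]), 'width': 0.08573536389746324}
top [ 0.3467 -0.2038  1.0769] [-0.0808  0.7062 -0.6989  0.0793] [[422.1036   0.     283.4044]
 [  0.     422.1036 206.7948]
 [  0.       0.       1.    ]]
straightedge {'xy': [171.0, 231.9], 'confidence': 0.64} [0.5158 0.0732 0.06  ]
fence {'xy': [332.6, 248.3], 'confidence': 0.92} [ 0.4861 -0.326   0.011 ]
vial_1 {'xy': [263.8, 271.6], 'confidence': 0.7} [ 0.4254 -0.1531  0.016 ]
vial_1 {'xy': [268.0, 250.0], 'confidence': 0.59} [ 0.4795 -0.1626  0.016 ]
vial_1 {'xy': [266.6, 235.0], 'confidence': 0.53} [ 0.5176 -0.1583  0.016 ]
reagent_bottle {'xy': [264.3, 187.4], 'confidence': 0.64} [ 0.6335 -0.1516  0.05  ]
tape_roll {'xy
[... 299 characters left out ...]
raightedge {'xy': [233.1, 332.3], 'confidence': 0.98} [0.5078 0.1048 0.06  ]
fence {'xy': [339.4, 211.6], 'confidence': 0.84} [ 0.486  -0.3099  0.011 ]
fence {'xy': [394.1, 164.0], 'confidence': 0.69} [ 0.4351 -0.5327  0.011 ]
vial_1 {'xy': [335.3, 265.3], 'confidence': 0.9} [ 0.4275 -0.154   0.016 ]
vial_1 {'xy': [294.7, 246.3], 'confidence': 0.59} [ 0.5245 -0.1629  0.016 ]
vial_1 {'xy': [338.2, 209.4], 'confidence': 0.56} [ 0.4895 -0.3102  0.016 ]
reagent_bottle {'xy': [244.4, 222.5], 'confidence': 0.56} [ 0.6357 -0.1462  0.05  ]
reagent_bottle {'xy': [394.5, 166.1], 'confidence': 0.16} [ 0.4195 -0.4756  0.05  ]
tape_roll {'xy': [393.3, 169.0], 'confidence': 0.84} [ 0.4305 -0.5141  0.01  ]
```

View pics/top0.png

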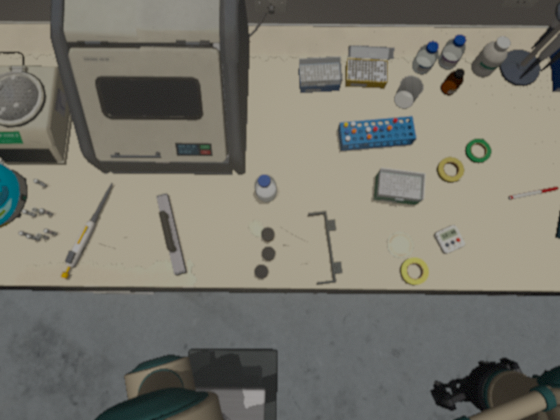

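View pics/scene0.png

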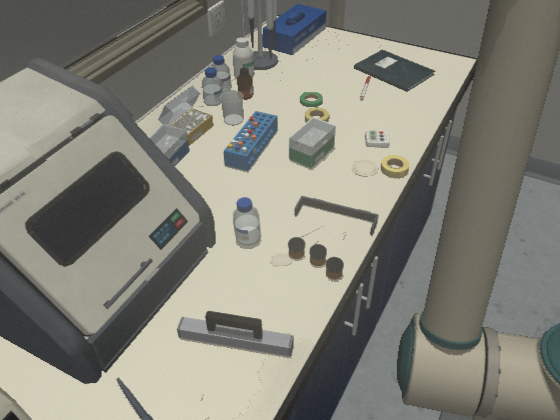

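```bash
python3 -c "
import cv2
a=cv2.imread('pics/top0.png')[190:310,130:370]
cv2.imwrite('pics/top0z.png',cv2.resize(a,(780,390),interpolation=cv2.INTER_CUBIC))
a=cv2.imread('pics/scene0.png')[170:400,180:420]
cv2.imwrite('pics/scene0z.png',cv2.resize(a,(600,575),interpolation=cv2.INTER_CUBIC))"
```

```text
(no output)
```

View pics/top0z.png

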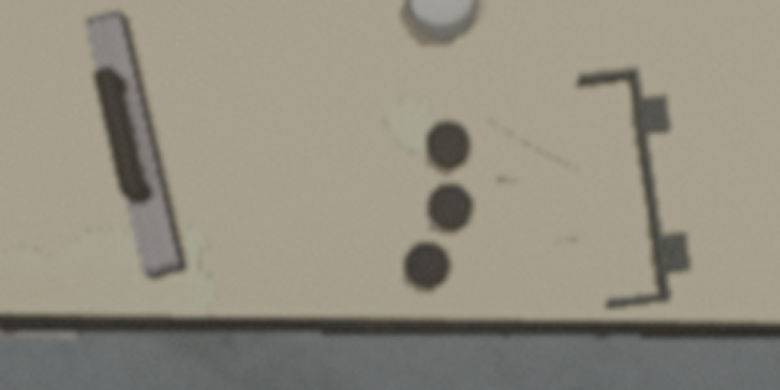

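View pics/scene0z.png

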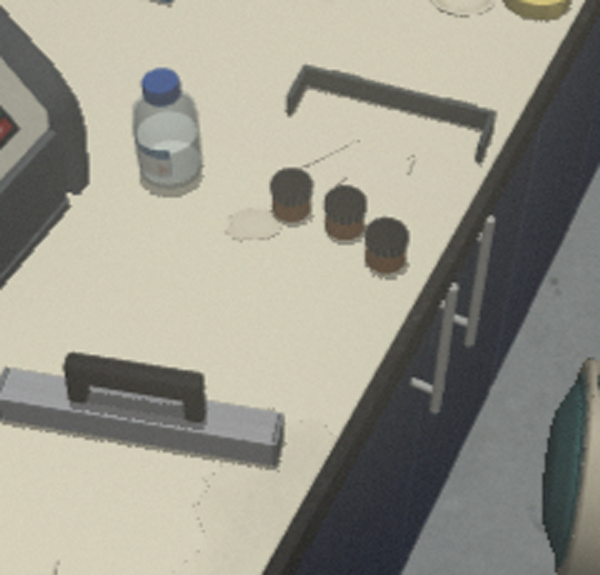

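The top view shows the bar centred at about (172, 234), its handle at about (168, 230), the three caps at (268, 235), (268, 254) and (261, 272), and the fence opening left with its back near (330, 247). The bottle is at (265, 187). Next I turn these corners into positions.

Run:
```python
from h import *
np.set_printoptions(precision=4,suppress=True)
t=cams.get_image("top"); s=cams.get_image("scene")
Z=lambda u,v:(130+u/3.25-.35,190+v/3.25-.35)
S=lambda u,v:(180+u/2.5-.3,170+v/2.5-.3)
def pr(n,l,f,p,z):
    P=np.array([px2w(p,f(*a),z) for a in l])
    print(n,P[:,:2].tolist() and P[:,:2].round(4).tolist(),"mean",P.mean(0)); return P
pr("bar top",[(88,20),(122,12),(184,266),(150,276)],Z,t,.028)
pr("bar sc",[(2,370),(280,468-25),(283,410)],S,s,.028)
pr("handle",[(103,70),(140,200)],Z,t,.071)
pr("handle sc",[(70,354),(204,376)],S,s,.071)
P=pr("fence",[(580,80),(637,71),(667,299),(608,304)],Z,t,.022)
pr("fence sc",[(290,92),(305,67),(495,114),(482,142)],S,s,.022)
pr("vials",[(448,146),(449,208),(427,266)],Z,t,.032)
pr("vials sc",[(292,182),(345,199),(386,232)],S,s,.032)
pr("bottle", [(265,184)],lambda a,b:(a,b),t,.1)
```

```text
bar top [[0.6144, 0.1251], [0.6212, 0.0988], [0.4228, 0.0373], [0.415, 0.0626]] mean [0.5184 0.081  0.028 ]
bar sc [[0.6235, 0.1051], [0.4146, 0.0649], [0.4252, 0.0397]] mean [0.4878 0.0699 0.028 ]
handle [[0.5648, 0.0974], [0.4674, 0.0628]] mean [0.5161 0.0801 0.071 ]
handle sc [[0.5658, 0.0945], [0.4732, 0.0668]] mean [0.5195 0.0806 0.071 ]
fence [[0.5713, -0.2635], [0.579, -0.3084], [0.4022, -0.329], [0.398, -0.2843]] mean [ 0.4876 -0.2963  0.022 ]
fence sc [[0.5759, -0.2685], [0.5791, -0.3053], [0.4022, -0.327], [0.3996, -0.2885]] mean [ 0.4892 -0.2973  0.022 ]
vials [[0.5162, -0.1612], [0.4684, -0.1629], [0.4244, -0.1471]] mean [ 0.4696 -0.1571  0.032 ]
vials sc [[0.5195, -0.1607], [0.4722, -0.1637], [0.4278, -0.1463]] mean [ 0.4732 -0.1569  0.032 ]
bottle [[0.628, -0.1556]] mean [ 0.628  -0.1556  0.1   ]
```

Request:
carry_out([
  [[1, 1.2, 2.5, 0, -0.008], [1, 1.2, 2.5, 0, -0.008], [1, 1.2, 2.5, 0, -0.008], [1, 1.2, 2.5, 0, -0.008], [1, 1.2, 2.5, 0, -0.008], [1, 1.2, 2.5, 0, -0.008], [1, 1.2, 2.5, 0, -0.008], [1, 1.2, 2.5, 0, -0.008], [1, 1.2, 2.5, 0, -0.008], [1, 1.2, 2.5, 0, -0.008], [1, 1.2, 2.5, 0, -0.008], [1, 1.2, 2.5, 0, -0.008]],
])

```text
clock: 1.9
position: [0.3666, -0.2293, 0.2315]
ee_rot: [0.0, 0.805, -0.593, 0.0]
contact_force: [0.8, -2.0, -0.8]
width: 0.0853
```

Request:
carry_out([
  [[1, 1.2, 2.5, 0, 0], [1, 1.2, 2.5, 0, 0], [1, 1.2, 2.5, 0, 0], [1, 1.2, 2.5, 0, 0], [1, 1.2, 2.5, 0, 0], [1, 1.2, 2.5, 0, 0], [1, 1.2, 2.5, 0, 0], [1, 1.2, 2.5, 0, 0], [1, 1.2, 2.5, 0, 0], [1, 1.2, 2.5, 0, 0], [1, 1.2, 2.5, 0, 0], [1, 0, 0, 0, 0]],
])

```text
clock: 3.1
position: [0.4996, 0.0472, 0.2313]
ee_rot: [-0.001, 0.806, -0.592, 0.0]
contact_force: [-0.2, -0.5, -0.4]
width: 0.0856
```

Run:
```python
from h import *
np.set_printoptions(precision=4,suppress=True)
w=cams.get_image("wrist"); save(w,"w1.png")
print(w["eye"])
for r in finder.boxes_of(w,"straightedge"): print(r,px2w(w,r["xy"],.06))
```

```text
[0.5736 0.0709 0.3741]
{'xy': [246.6, 131.5], 'confidence': 0.9} [0.5386 0.0887 0.06  ]
```

View pics/w1.png

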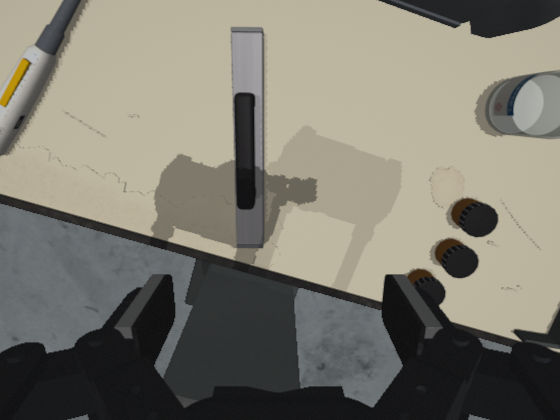

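The wrist view shows the bar upright in the image, with corners (232, 29), (264, 29), (264, 246) and (235, 246) and its handle running (245, 94) to (245, 208). The jaw axis is already across it.

Run:
```python
from h import *
np.set_printoptions(precision=4,suppress=True)
w=cams.get_image("wrist")
a=np.array([px2w(w,u,.071) for u in [(245,95),(246,207)]]); print(a,a.mean(0))
a=np.array([px2w(w,u,.028) for u in [(232,28),(263,28),(263,246),(236,246)]]); print(a,a.mean(0))
d=a[1]-a[2];print(np.degrees(np.arctan2(d[1],d[0])),np.linalg.norm(d)); d=a[0]-a[3];print(np.degrees(np.arctan2(d[1],d[0])),np.linalg.norm(d))
print([px2w(w,u,.032)[:2] for u in [(483,217),(461,259),(430,290)]])
print(telemetry.get_state()["position"])
```

```text
[[0.5656 0.0945 0.071 ]
 [0.4749 0.068  0.071 ]] [0.5203 0.0812 0.071 ]
[[0.6149 0.1241 0.028 ]
 [0.623  0.0982 0.028 ]
 [0.4253 0.0392 0.028 ]
 [0.4168 0.0662 0.028 ]] [0.52   0.0819 0.028 ]
16.619069614526744 0.2063016308230903
16.285478494575468 0.20631950588340733
[array([ 0.5235, -0.1631]), array([ 0.4747, -0.1626]), array([ 0.4314, -0.147 ])]
[0.4979 0.0443 0.2312]
```

Request:
carry_out([
  [[1, 1.1, 1.8, 0, -0.015], [1, 1.1, 1.8, 0, 0], [1, 0, 0, -2.5, 0], [1, 0, 0, -2.5, 0], [1, 0, 0, -2.5, 0], [1, 0, 0, -2.5, 0], [1, 0, 0, -2.0, 0], [1, 0, 0, -2.0, 0], [1, 0, 0, -2.0, 0], [1, 0, 0, -1.5, 0], [1, 0, 0, -1.4, 0], [1, 0, 0, 0, 0]],
])

```text
clock: 4.45
position: [0.5184, 0.0794, 0.0409]
ee_rot: [0.001, 0.8, -0.6, -0.002]
contact_force: [-0.4, -0.1, 0.2]
width: 0.0853
```

Request:
carry_out([
  [[0, 0, 0, 0, 0], [-1, 0, 0, 0, 0], [-1, 0, 0, 0, 0], [-1, 0, 0, 0, 0], [-1, 0, 0, 0, 0], [-1, 0, 0, 0, 0], [-1, 0, 0, 0, 0], [-1, 0, 0, 0, 0]],
], force=60)

```text
clock: 5.25
position: [0.5204, 0.0808, 0.0427]
ee_rot: [-0.0, 0.801, -0.599, 0.0]
contact_force: [-1.4, 1.1, 4.5]
width: 0.0148
```

Request:
carry_out([
  [[-1, 0, 0, 1, 0], [-1, 0, 0, 2, 0], [-1, 0, 0, 2, 0], [-1, -0.8, -2, 0, -0.022], [-1, -0.8, -2, 0, -0.022], [-1, -0.7, -2, 0, -0.022], [-1, -0.7, -2, 0, -0.022], [-1, -0.7, -2, 0, -0.022], [-1, -0.7, -2, 0, -0.022], [-1, -0.7, -2, 0, -0.02], [-1, -0.7, -2, 0, -0.02], [-1, 0, 0, 0, 0]],
])

```text
clock: 6.45
position: [0.4611, -0.0812, 0.0922]
ee_rot: [0.001, 0.745, -0.667, -0.0]
contact_force: [-0.4, 0.1, -2.9]
width: 0.0148
```

Run:
```python
from h import *
np.set_printoptions(precision=4,suppress=True)
for c in ["wrist","top","scene"]:
    w=cams.get_image(c); save(w,c+"2.png")
    if c=="top": cv2.imwrite("pics/top2z.png",cv2.resize(w["image"][190:310,170:370,::-1],(800,480),interpolation=cv2.INTER_CUBIC))
s=telemetry.get_state();print(s["position"],s["ee_rot"],s["contact_force"],s["width"])
```

```text
[ 0.4621 -0.0791  0.0923] [-0.0001  0.7461 -0.6659 -0.0002] [ 1.5983  0.544  -1.8353] 0.015271080195011869
```

View pics/wrist2.png

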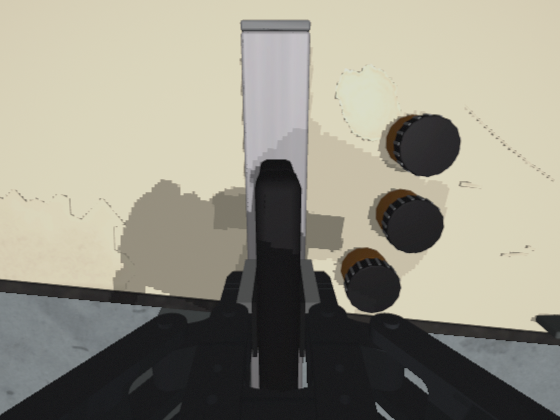

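View pics/top2z.png

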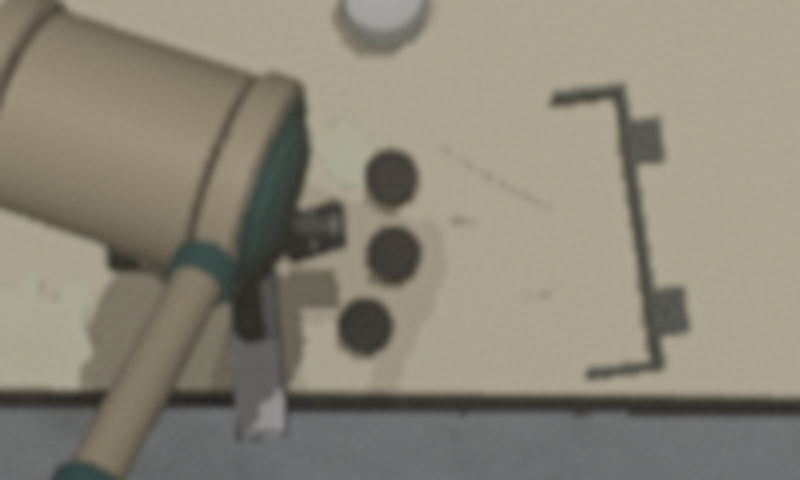

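View pics/scene2.png

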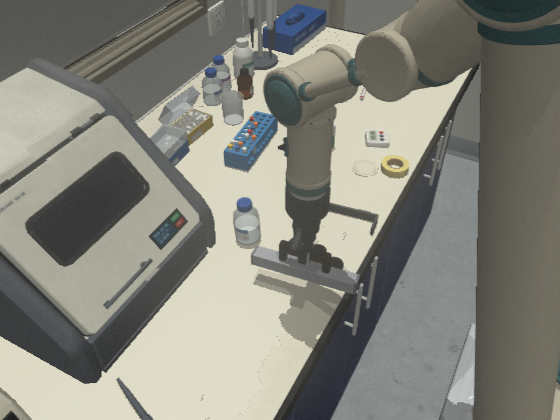

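Request:
carry_out([
  [[-1, 0, 0, -1.5, 0.005], [-1, 0, 0, -1.5, 0], [-1, 0, 0, -1, 0], [-1, 0, 0, -0.5, 0], [-1, 0, 0, -0.35, 0], [-1, 0, 0, 0, 0], [-1, 0, 0, 0, 0]],
])

```text
clock: 7.3
position: [0.4626, -0.0794, 0.0442]
ee_rot: [-0.0, 0.748, -0.664, 0.0]
contact_force: [0.5, -0.6, -2.4]
width: 0.0152
```

Run:
```python
from h import *
np.set_printoptions(precision=4,suppress=True)
w=cams.get_image("scene"); cv2.imwrite("pics/sc3.png",cv2.resize(w["image"][160:340,190:430,::-1],(800,600),interpolation=cv2.INTER_CUBIC))
s=telemetry.get_state();print(s["position"],s["ee_rot"],s["contact_force"],s["width"])
```

```text
[ 0.4627 -0.0795  0.0443] [-0.0002  0.7479 -0.6638  0.0005] [-0.3579  0.6291 -2.6325] 0.015416083628491804
```

View pics/sc3.png

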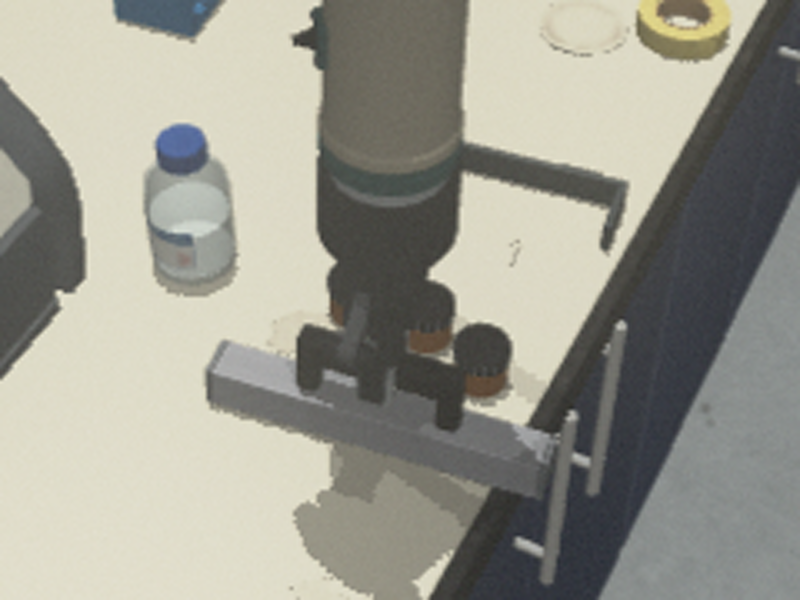

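The scene view shows the bar low and level behind the three vials, and clear of the bottle. I'll push along the fence's -y.

Request:
carry_out([
  [[-1, 0.06, -0.5, 0, 0], [-1, 0.06, -0.5, 0, 0], [-1, 0.06, -0.5, 0, 0], [-1, 0.06, -0.5, 0, 0], [-1, 0.06, -0.5, 0, 0], [-1, 0.06, -0.5, 0, 0], [-1, 0.06, -0.5, 0, 0], [-1, 0.06, -0.5, 0, 0], [-1, 0.06, -0.5, 0, 0], [-1, 0.06, -0.5, 0, 0], [-1, 0.06, -0.5, 0, 0], [-1, 0.06, -0.5, 0, 0]],
])

```text
clock: 8.55
position: [0.4694, -0.1395, 0.0438]
ee_rot: [-0.0, 0.748, -0.664, -0.0]
contact_force: [-0.2, 1.7, -1.5]
width: 0.0152
```

Run:
```python
from h import *
np.set_printoptions(precision=4,suppress=True)
w=cams.get_image("scene"); cv2.imwrite("pics/sc4.png",cv2.resize(w["image"][160:340,190:430,::-1],(800,600),interpolation=cv2.INTER_CUBIC))
w=cams.get_image("wrist"); save(w,"w4.png")
s=telemetry.get_state();print(s["position"],s["ee_rot"],s["contact_force"],s["width"])
```

```text
[ 0.4697 -0.1401  0.0438] [ 0.0001  0.7477 -0.6641  0.0003] [-0.6758 -0.4315 -2.8424] 0.014993311429940249
```

View pics/sc4.png

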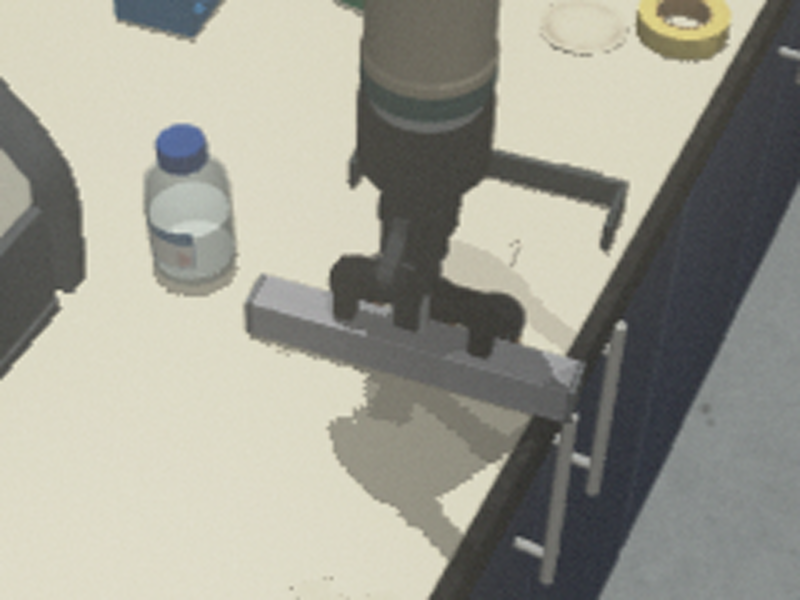

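View pics/w4.png

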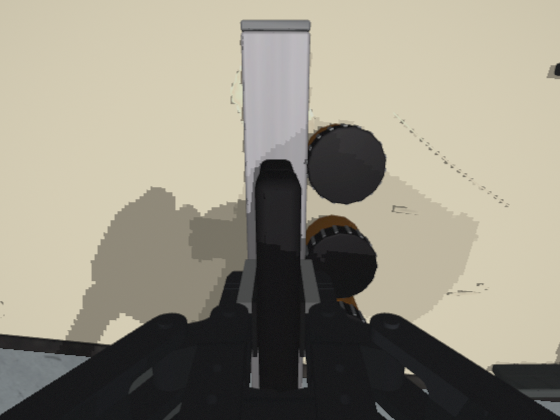

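The wrist view shows the vials upright against the bar, with caps at (346, 163) and (341, 260) and the third partly hidden. The bar clears the bottle. I'll keep pushing.

Request:
carry_out([
  [[-1, 0.07, -0.6, 0, 0], [-1, 0.07, -0.6, 0, 0], [-1, 0.07, -0.6, 0, 0], [-1, 0.07, -0.6, 0, 0], [-1, 0.07, -0.6, 0, 0], [-1, 0.07, -0.6, 0, 0], [-1, 0.07, -0.6, 0, 0], [-1, 0.07, -0.6, 0, 0], [-1, 0.07, -0.6, 0, 0], [-1, 0.07, -0.6, 0, 0], [-1, 0.07, -0.6, 0, 0], [-1, 0.07, -0.6, 0, 0]],
])

```text
clock: 9.85
position: [0.4779, -0.2118, 0.0438]
ee_rot: [0.0, 0.748, -0.664, -0.0]
contact_force: [0.2, 1.5, -2.4]
width: 0.0149
```

Run:
```python
from h import *
np.set_printoptions(precision=4,suppress=True)
w=cams.get_image("top"); cv2.imwrite("pics/t5.png",cv2.resize(w["image"][190:310,230:390,::-1],(800,600),interpolation=cv2.INTER_CUBIC))
w=cams.get_image("wrist"); save(w,"w5.png")
s=telemetry.get_state();print(s["position"],s["ee_rot"],s["contact_force"],s["width"])
```

```text
[ 0.4783 -0.2126  0.0439] [ 0.0002  0.7477 -0.6641  0.0007] [-0.6198  0.2445 -2.5051] 0.01515540921243337
```

View pics/t5.png

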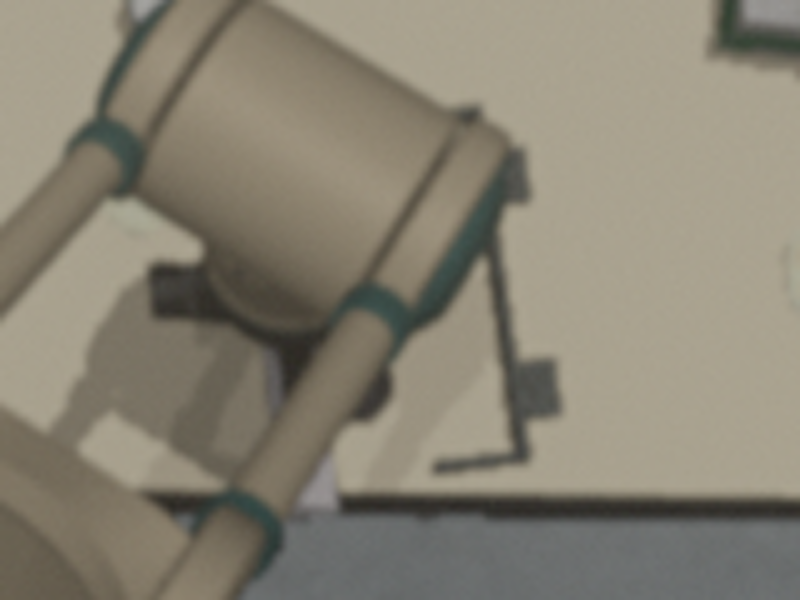

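View pics/w5.png

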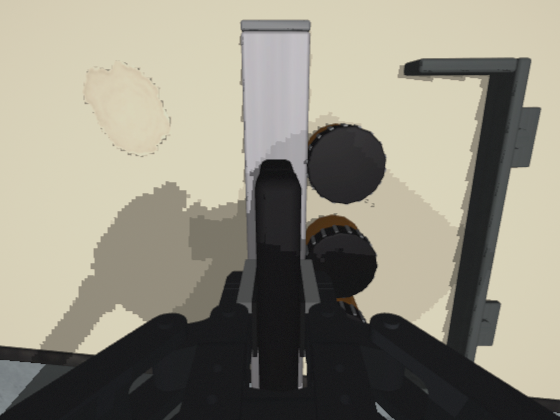

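The wrist view shows the +x fence wall's end at (404, 68) and the bar's pushing edge at (310, 30). The fence and bar converge to the same vanishing point, so they're parallel. Now I measure the remaining gap.

Run:
```python
from h import *
np.set_printoptions(precision=4,suppress=True)
cv2.imwrite("pics/w5z.png",cv2.resize(cv2.imread("pics/w5.png")[10:160,230:430],(800,600)))
w=cams.get_image("wrist")
m=np.radians(6.8);ex=np.array([np.cos(m),np.sin(m)]);ey=np.array([-np.sin(m),np.cos(m)])
for u,z in [((404,66),.022),((411,60),.022),((404,74),.0),((529,60),.022),((478,350),.022),((310,30),.029),((306,240),.029),((242,30),.029)]:
    P=px2w(w,u,z); print(u,P,"x'",P[:2]@ex,"y'",P[:2]@ey)
P=telemetry.get_state()["position"][:2];print(P@ex,P@ey)
```

```text
(404, 66) [ 0.5744 -0.2547  0.022 ] x' 0.5401776898111313 y' -0.3208818312166388
(411, 60) [ 0.5771 -0.2571  0.022 ] x' 0.5425583436426377 y' -0.3236147600322108
(404, 74) [ 0.5733 -0.2625  0.    ] x' 0.5382348956823626 y' -0.32849970673552914
(529, 60) [ 0.583  -0.3071  0.022 ] x' 0.5425648041635378 y' -0.37394626779993156
(478, 350) [ 0.4365 -0.3276  0.022 ] x' 0.3946687383630008 y' -0.37703230940781274
(310, 30) [ 0.5822 -0.2122  0.029 ] x' 0.5529935920145331 y' -0.2796739702439647
(306, 240) [ 0.4927 -0.2234  0.029 ] x' 0.4628045515069455 y' -0.2802014911897162
(242, 30) [ 0.579  -0.1853  0.029 ] x' 0.5529882175500498 y' -0.2525628180108988
0.4496124070079478 -0.2672411253476974
```

View pics/w5z.png

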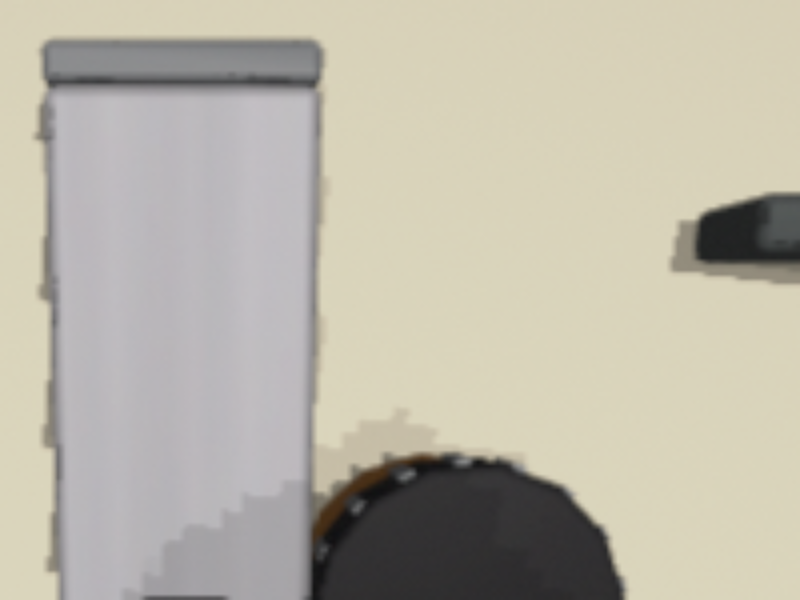

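Request:
carry_out([
  [[-1, 0.06, -0.5, 0, 0], [-1, 0.06, -0.5, 0, 0], [-1, 0.06, -0.5, 0, 0], [-1, 0.06, -0.5, 0, 0], [-1, 0.06, -0.5, 0, 0], [-1, 0.06, -0.5, 0, 0], [-1, 0.05, -0.4, 0, 0], [-1, 0.05, -0.4, 0, 0], [-1, 0.03, -0.3, 0, 0], [-1, 0.02, -0.2, 0, 0], [-1, 0.01, -0.1, 0, 0], [-1, 0, 0, 0, 0]],
])

```text
clock: 11.2
position: [0.4831, -0.2555, 0.0438]
ee_rot: [0.0, 0.748, -0.664, 0.0]
contact_force: [0.2, 0.3, -2.7]
width: 0.0152
```

Run:
```python
from h import *
np.set_printoptions(precision=4,suppress=True)
w=cams.get_image("wrist"); save(w,"w6.png")
cv2.imwrite("pics/w6z.png",cv2.resize(w["image"][10:310,200:600,::-1],(800,600)))
w=cams.get_image("scene"); cv2.imwrite("pics/sc6.png",cv2.resize(w["image"][140:320,190:430,::-1],(800,600),interpolation=cv2.INTER_CUBIC))
s=telemetry.get_state();print(s["clock"],s["position"],s["ee_rot"],s["contact_force"],s["width"])
```

```text
11.3 [ 0.483  -0.2554  0.0438] [ 0.0001  0.7479 -0.6638  0.0001] [-1.0591 -0.4709 -3.0361] 0.014948884053440761
```

View pics/w6z.png

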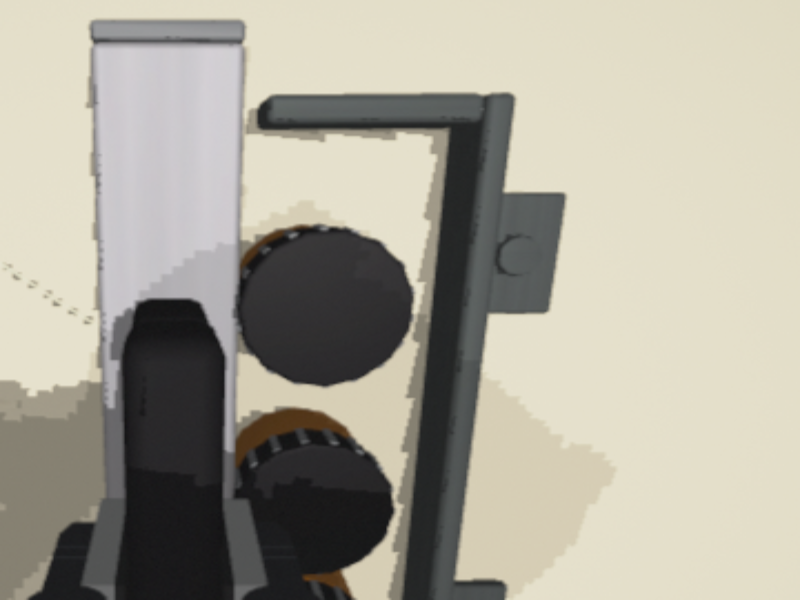

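View pics/sc6.png

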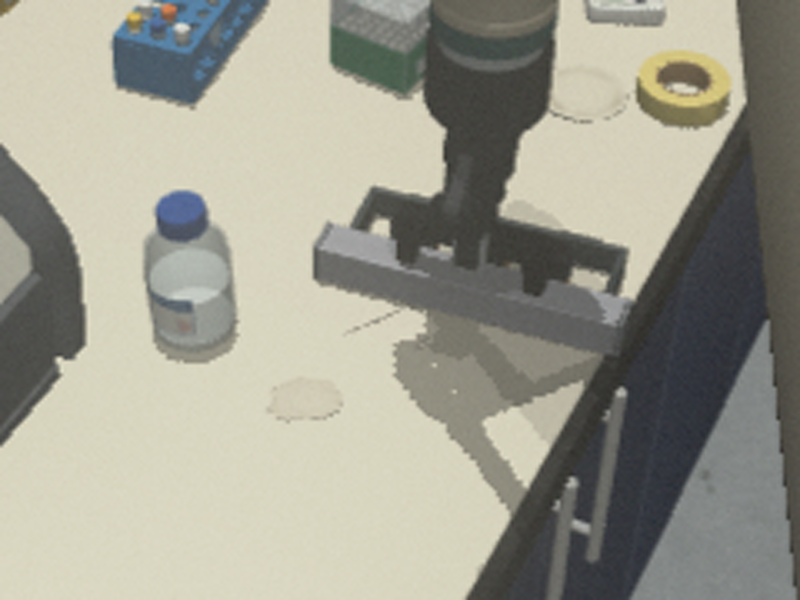

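The zoomed wrist view shows the vials inside, with the wall end at zoom (258, 118) about 3–4 mm beyond the bar's edge at (242, 118). I'll finish in 1 mm steps.

Request:
carry_out([
  [[-1, 0.01, -0.1, 0, 0], [-1, 0.01, -0.1, 0, 0], [-1, 0.01, -0.1, 0, 0], [-1, 0, 0, 0, 0]],
])

```text
clock: 11.7
position: [0.4834, -0.2585, 0.0438]
ee_rot: [0.0, 0.748, -0.664, 0.0]
contact_force: [-1.2, 0.3, -2.2]
width: 0.0153
```

Run:
```python
from h import *
np.set_printoptions(precision=4,suppress=True)
w=cams.get_image("wrist"); save(w,"w7.png")
cv2.imwrite("pics/w7z.png",cv2.resize(w["image"][10:310,200:600,::-1],(800,600)))
s=telemetry.get_state();print(s["clock"],s["position"],s["ee_rot"],s["contact_force"],s["width"])
```

```text
11.75 [ 0.4833 -0.2585  0.0438] [ 0.0001  0.7478 -0.6639  0.0001] [ 0.1905  0.5011 -2.6475] 0.014909189504866575
```

View pics/w7z.png

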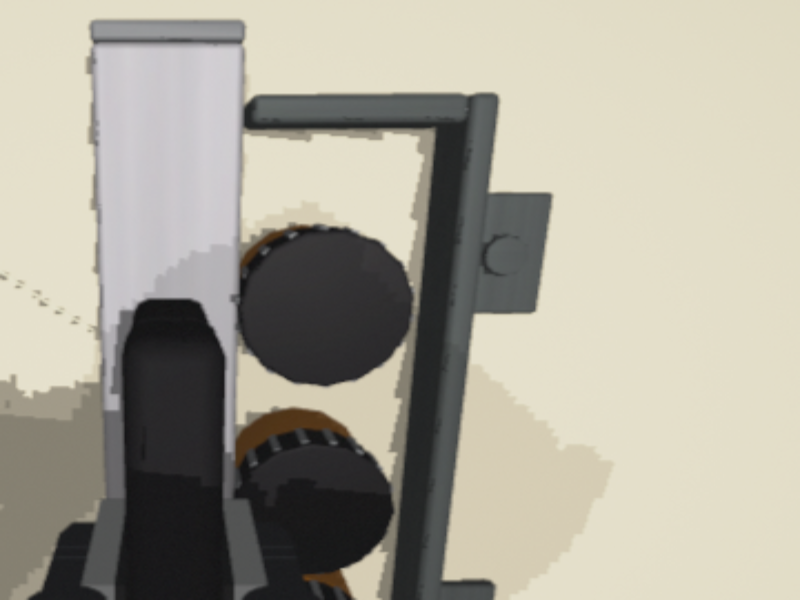

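The gap at the wall end is now about 1 mm and the vials are fully inside. I'll lower the bar by about 1 mm, release it and rise.

Request:
carry_out([
  [[-1, 0, 0, -0.05, 0], [-1, 0, 0, -0.06, 0], [-1, 0, 0, 0, 0], [-0.6, 0, 0, 0, 0], [-0.3, 0, 0, 0, 0], [0, 0, 0, 0, 0], [0, 0, 0, 0, 0], [0, 0, 0, 0, 0]],
])

```text
clock: 12.55
position: [0.4835, -0.2586, 0.0429]
ee_rot: [0.0, 0.748, -0.664, 0.0]
contact_force: [-0.4, 0.1, -0.2]
width: 0.0425
```

Request:
carry_out([
  [[0, 0, 0, 1, 0], [0, 0, 0, 2, 0], [0, 0, 0, 2, 0], [0, 0, 0, 3, 0], [0, 0, 0, 3, 0], [0, 0, 0, 3, 0], [0, 0, 2, 3, 0], [0, 0, 4, 2, 0], [0, 0, 4, 0, 0], [0, 0, 4, 0, 0], [0, 0, 4, 0, 0], [0, 0, 0, 0, 0]],
])

```text
clock: 13.75
position: [0.4825, -0.074, 0.2337]
ee_rot: [-0.001, 0.749, -0.662, -0.001]
contact_force: [-0.8, -0.4, -0.3]
width: 0.0424
```

Run:
```python
from h import *
np.set_printoptions(precision=4,suppress=True)
w=cams.get_image("top"); cv2.imwrite("pics/t8.png",cv2.resize(w["image"][160:310,230:430,::-1],(800,600),interpolation=cv2.INTER_CUBIC)); save(w,"top8.png")
for t,z in [("vial_1",.016),("reagent_bottle",.05),("tape_roll",.01),("straightedge",.05)]:
    for r in finder.boxes_of(w,t)[:4]: print(t,r,px2w(w,r["xy"],z))
w=cams.get_image("scene"); cv2.imwrite("pics/sc8.png",cv2.resize(w["image"][140:320,190:430,::-1],(800,600),interpolation=cv2.INTER_CUBIC))
s=telemetry.get_state();print(s["clock"],s["position"],s["contact_force"],s["width"])
```

```text
vial_1 {'xy': [317.5, 225.9], 'confidence': 0.59} [ 0.5424 -0.2878  0.016 ]
vial_1 {'xy': [320.5, 266.5], 'confidence': 0.53} [ 0.4395 -0.2945  0.016 ]
vial_1 {'xy': [317.9, 245.7], 'confidence': 0.48} [ 0.4917 -0.2884  0.016 ]
reagent_bottle {'xy': [264.8, 185.3], 'confidence': 0.55} [ 0.639  -0.1527  0.05  ]
tape_roll {'xy': [412.5, 274.6], 'confidence': 0.77} [ 0.4223 -0.5248  0.01  ]
tape_roll {'xy': [317.4, 245.7], 'confidence': 0.2} [ 0.4925 -0.2876  0.01  ]
straightedge {'xy': [306.8, 249.9], 'confidence': 0.64} [ 0.4764 -0.2585  0.05  ]
14.05 [ 0.4835 -0.0796  0.2328] [ 0.4002 -0.1065  0.3811] 0.042706073067622995
```

View pics/t8.png

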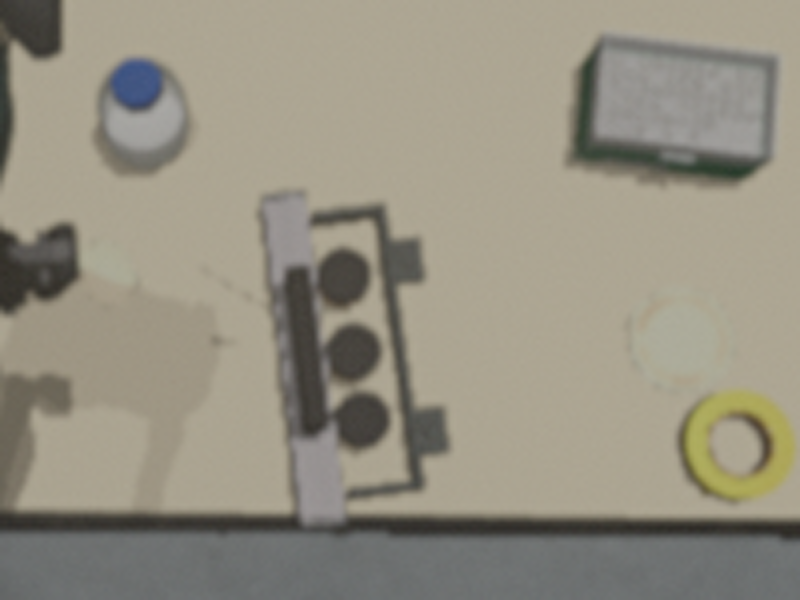

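View pics/sc8.png

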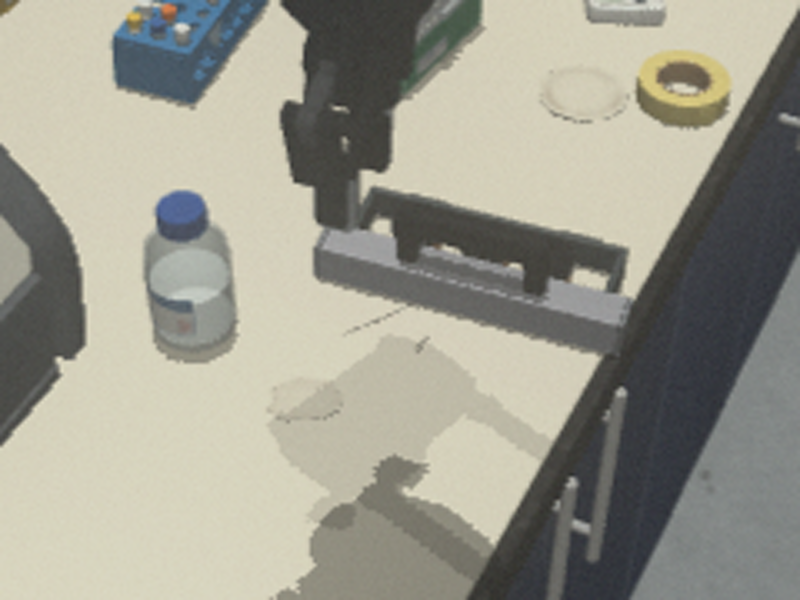

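The top view shows the three caps inside the fence at zoom (344, 277), (353, 352) and (363, 420), with the bar standing across the mouth. The bottle and tape haven't moved and the gripper is clear. I'm handing in.

```bash
python3 -c "
from rig import manip
print(manip.sign_off())"
```

```text
the job is handed in; nothing more can be done
None
```

The three vials are standing inside the fence, and the straightedge is upright on the worktop across the mouth, released. I handed the job in at about 14 s of the 42 s allowed; `sign_off` reports no verdict.

I gripped the straightedge by the middle of its handle, lifted it about 5 cm and turned it parallel to the fence. I then lowered it to about 1 mm above the worktop behind the vials and pushed all three in together, stopping about 1 mm short of the wall ends. After setting it down I opened the gripper and moved clear.

**Last checks:**
- **Vials:** their centres measured roughly 17–20 mm past the mouth line in the top view. They looked upright in the top and wrist views; in the last scene view the straightedge's handle mostly hid them.
- **Straightedge:** it stands flat and looks level, still about 1 mm off the wall ends.
- **Bottle and tape:** both look unmoved. The finder's bottle position in the top view shifted about 5 mm between start and end, but the scene view shows it in the same place, so I put that down to detection noise. The tape's position matched to within 1 mm.
- **Forces:** the tool force readings between moves stayed under about 5 N.

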